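# Set up a delivery tray and hold its slide plate under the apron

## Robot

A 6-joint arm with a two-finger parallel gripper is mounted at the origin on the work surface. World frame = base frame: x ahead of the robot, y to its left, z up, the work surface at z = 0. Lengths are in m, angles in rad, forces in N, time in s.
With the tool pointing down it reaches from about 0.35 to 0.775 m from the base axis. Payload 7.3 kg.
Tool frame: the origin (TCP) lies between the finger pads; the fingertips stand 8 mm ahead of it and the grasp point (between the pads) lies 11 mm behind it (robot.nose_length is the distance from the TCP to the fingertips, in m); z points along the fingers, y is the line along which they close (so a half turn about z gives the same grasp; the last joint's range is limited). The gripper opens to 92 mm and grips with 3 to 60 N. Pads are 19 mm wide; open, the fingers measure 130 mm over their backs; the gripper's body (75 mm by 190 mm) begins 47 mm behind the grasp point.
Start: joints at [1.066, 0.342, 1.524, -0, 1.275, -0.146], TCP at [0.184, 0.492, 0.235] pointing down, gripper open.
Joint ranges: [-2.53, 2.53], [-0.77, 2.02], [0.04, 2.7], [-1, 4.14], [0.28, 2.66], [-3.11, 3.11]. Speed limits (rad/s): [2.57, 2.57, 3.14, 3.14, 3.14, 3.14].

## Interface

Orientations are given as [roll, pitch, yaw] about the fixed x, y, z axes, in that order (R = Rz(yaw) Ry(pitch) Rx(roll)).
In Python, from cell import robot gives the robot as it stands. The module is installed in compiled form; this text tells all that it offers.
- The arm moves only by the shell command python3 -m jog 'ROWS' [FORCE]. ROWS is JSON, a list that holds one entry, the list of rows, each a list of 5 numbers: the gripper's target within -1 to 1 (fully open at 1, half-way at 0, shut at -1), then the shift along the tool's x, y, z in m, then the turn about the tool's z in rad. A call has 1 to 5 rows; each row is the pose to reach, as a shift and turn from the pose commanded when the call began, along the tool's axes at that moment; what a row does not reach only later rows make up. A row lasts 1/12 s, in which the tool goes at most 41.7 mm and 7.16 degrees, less where a joint would pass 70% of its speed; a pose out of reach is approached as far as the arm can. A call with a gripper value outside its range is refused whole. The fingers move at their own pace and stop on an object; FORCE is the grip in N (left out, the last holds). Time passes only in rows, so rows that repeat a pose let the fingers close. It gives the time, the measured TCP pose, the force, the opening and the grip force at its end, in the units of the state.
- robot.observe(): the state, without advancing time (a new reading comes with each control period).
- robot.read_camera(name): name is "scene" or "top" or "wrist"; returns the picture (420x560x3 uint8, red, green, blue); there is no depth.
- robot.camera_model(name): a dict with "camera_matrix" (3x3 intrinsics, pixels), "position" and "attitude" of the camera in the world; the wrist camera has in their place "mount" (4x4, takes a point from camera to tool coordinates, whose origin is the TCP and whose axes are the flange's). Camera axes: x right, y down, z forward; pixel columns grow to the right and rows downward; lengths in m; the calibration is good to about 2 mm. A picture is of the moment at which its call begins: read the wrist's pose just before it. camera_model takes no time and is no camera call.
- robot.hand_in(): hands the job in; it is judged then, once.
The state is a dict: "time": time; "qpos": joint angles; "qvel": joint speeds; "joint_efforts": joint torques, N m; "tool_pos": TCP position; "tool_rot": TCP orientation; "contact_force": force on the tool from outside, world axes, zero at the start; "torque": the same for the moment, N m; "opening": finger opening in m; "grip_force": force on a finger pad.
Only numpy, scipy, OpenCV 4.12 (cv2) and the standard library are available. Lean on these libraries where they do the work, as an engineer would, in place of code of your own. Each camera call takes 0.05 s, during which the arm holds its last target. There are 200 camera calls.

## Task

Set up the delivery tray of the bench machine: first fold its three hinged walls (near, far and end) fully upright, then pick up the loose slide plate by its rib and slide its front edge (the one farther from the rib) about 2 cm in under the machine's hinged steel apron, square and in the middle, without lifting the apron. Finish while still holding the plate by the rib and pressing it firmly down flat on the tray floor with the apron lying over it, so that it can be clamped; do not let go. Leave the tin, the oil bottle and the wrench alone.

Things in the scene. Friction and masses are not known exactly. Their poses are not given: they have to be found in the camera images.
- tray: Cream delivery tray fixed before the bench machine: floor 150 (x) by 215 (y) by 12 mm high, turned a little differently each time; origin at the centre of its underside, on the table. Floor surface at z = 12 mm. Its -y points into the machine, whose front face closes that end at y = -107.5 mm. Walls are hinged on its -x, +x and +y edges.
- machine: Cream bench machine, fixed; same origin and axes as the tray. Lower front housing 220 mm wide, 130 mm high (a roller on it reaches 165 mm), from y = -107.5 mm; from y = -227 mm on 260 mm wide and 230 mm high, with a clear hopper on top to 300 mm.
- wall_near (a joint): Wall on the tray's -x edge (robot side), rad: 0 = flat outward, 1.571 = upright (stop); starts 0.6 to 1.0. 150 mm long (tray y -45 to +105), 45 high, 4 thick; hinge line at tray x = -75, z = 12 mm, in the wall's outer (under) face: upright it fills x -75 to -71. Friction hinge, stays where left; about 2 N at the free edge moves it.
- wall_far (a joint): Hinge of the like wall on the tray's +x side (farthest from the robot): same sizes mirrored, hinge line at tray x = +75, z = 12 mm. 0 flat outward, 1.571 upright.
- wall_end (a joint): Hinge of the wall on the tray's +y end (away from the machine): 140 mm long (tray x -70 to +70), 45 mm high, 4 mm thick; hinge line at tray y = +107.5, z = 12 mm. 0 flat outward, 1.571 upright.
- apron (a joint): Hinge of the steel apron, a sloping flap 140 mm wide hung on the machine's front face 50 mm above the table and lapping out 48 mm over the tray floor; 0 = lying down on its stop, grows as it is lifted (rad). Free-swinging, light (150 g). At 0 its rolled lower edge (6 mm thick) leaves a 9 mm slot above the tray floor.
- lap (a point): Point on the tray floor straight below the middle of the apron's free edge (tray x 0, y -59.5, z 12 mm); axes as the tray's: -y points in under the apron. The machine's face is 48 mm further in.
- plate: Loose bare aluminium slide plate, 100 (x) by 120 (y) by 5 mm, 160 to 260 g, lying on the table; origin at the centre of its underside. Its front edge is at y = -60 mm. An upright rib to grip, 60 mm long along x, 12 mm thick in y, stands across it with its middle at y = +20 mm, top at z = 37 mm.
- corner_a (a point): Lower front corner of the plate at its x = -50, y = -60, z = 0 mm.
- corner_b (a point): Lower front corner of the plate at its x = +50, y = -60, z = 0 mm.
- tin: Bystander: upright steel tin with a paper band, 80 mm across, 110 mm high; origin at the centre of its underside.
- oiler: Bystander: small oil bottle, 38 mm across, 90 mm high; origin at the centre of its underside.
- wrench: Bystander: steel wrench 160 mm long, lying flat; origin about mid-length.
Mind the look-alikes: they are no part of the job. Of the things like the plate, leave any that is blue or orange; of the rest the larger one is meant.

How it is judged:
On the way, in this order (a step that is already met when the one before it is completed fails the run):
1. all three tray walls stand upright (value of joint each of wall_near, wall_far, wall_end above 1.4 rad), for 0.2 s.
2. the plate's front edge is under the apron (y of each of corner_a, corner_b in the frame of lap below -0.012 m and z of each of corner_a, corner_b in the frame of lap below 0.004 m and x of corner_a in the frame of lap above -0.072 m and x of corner_b in the frame of lap below 0.072 m), for 0.2 s.
At the end, for the whole second after the job is handed in: Walls above 1.40 rad; plate's front corners 12 mm or more in past the apron's edge, under 4 mm off the tray floor, within 72 mm of its middle line; plate level to 0.04 and square to 0.12 rad; apron below 0.06 rad; fingers hold the plate, at rest, pressing on the tray with over 4 N (all of step 1 and all of step 2 and value of joint apron below 0.06 rad and angle between plate's own z axis and vertical below 0.04 rad and angle between the y axis of plate and the y axis of tray, either way round below 0.12 rad and contact force between plate and tray above 4 N and contact force between the fingers and plate above 2 N and linear speed of plate below 0.02 m/s); the arm keeps its last pose, push and grip.
It fails at once if the apron is lifted by more than 0.10 rad (about 5 mm at its edge) (value of joint apron above 0.1 rad).
It fails at once if the tin is moved by more than 30 mm (distance of tin from where it was at the start of the episode above 0.03 m).
It fails at once if the oiler is moved by more than 30 mm (distance of oiler from where it was at the start of the episode above 0.03 m).
It fails at once if the wrench is moved by more than 30 mm (distance of wrench from where it was at the start of the episode above 0.03 m).
It also fails if it takes over 64 s, if anything falls off the work surface, if the arm or the gripper's body presses on something with over 40 N, if the wrist force passes 120 N, or if a joint passes its speed limit or range.

## Working session

There is one attempt and no reset: what is moved stays moved. The work goes in short steps, Python scripts to look and compute and a shell command to move; the robot and the scene stay as the last step left them, time stands still between calls to the robot, and variables do not carry over. Pictures are saved under pics/ and viewed, at most 10 in all, crops included, and the job is handed in when it is done.

```bash
mkdir -p pics
python3 - <<'E'
from cell import robot
import cv2,numpy as np
s=robot.observe();print(s)
for n in("scene","top","wrist"):
    im=robot.read_camera(n);cv2.imwrite(f"pics/{n}0.png",im[:,:,::-1]);print(n,robot.camera_model(n))
E
```

```text
{'time': 0.0, 'qpos': array([ 1.06603392e+00,  3.42692963e-01,  1.52501934e+00, -2.18275093e-06,
        1.27535963e+00, -1.45985426e-01]), 'qvel': array([ 3.13944653e-04, -8.74738697e-04, -2.36994934e-05,  1.14928140e-03,
        1.43206361e-03, -3.01622824e-04]), 'joint_efforts': array([ 2.35658053e-04, -4.31244636e+01, -2.44223374e+01,  7.19522615e-02,
        5.58570900e-02, -1.06015680e-04]), 'tool_pos': array([0.1841274 , 0.49124144, 0.23405957]), 'tool_rot': array([-3.14012880e+00, -2.13122421e-04,  2.78281615e+00]), 'contact_force': array([-0.23778851, -0.17666055, -0.47091763]), 'torque': array([ 0.08933337, -0.01605932,  0.011219  ]), 'grip_force': 0.0, 'opening': 0.09204424162070889}
scene {'camera_matrix': array([[387.8131402 ,   0.        , 277.4970019 ],
       [  0.        , 387.8131402 , 208.08210581],
       [  0.        ,   0.        ,   1.        ]]), 'position': array([ 1.08696196, -0.11753778,  0.47198922]), 'attitude': array([-2.12132529, -0.00702265,  1.12896508])}
top {'camera_matrix': array([[493.97416027,   0.        , 274.60610582],
       [  0.        , 493.97416027, 216.25897026],
       [  0.        ,   0.        ,   1.        ]]), 'position': array([0.36808035, 0.16896916, 1.120234  ]), 'attitude': array([-3.02550112,  0.01721889, -1.58865895])}
wrist {'camera_matrix': array([[315.11293266,   0.        , 279.95054111],
       [  0.        , 315.11293266, 210.73312197],
       [  0.        ,   0.        ,   1.        ]]), 'mount': array([[-1.34148920e-03, -9.56773648e-01, -2.90830511e-01,
         7.79876786e-02],
       [ 9.99999087e-01, -1.23568649e-03, -5.47451854e-04,
         6.88639025e-05],
       [ 1.64412173e-04, -2.90830980e-01,  9.56774432e-01,
        -1.49734783e-01],
       [ 0.00000000e+00,  0.00000000e+00,  0.00000000e+00,
         1.00000000e+00]])}
```

View pics/top0.png

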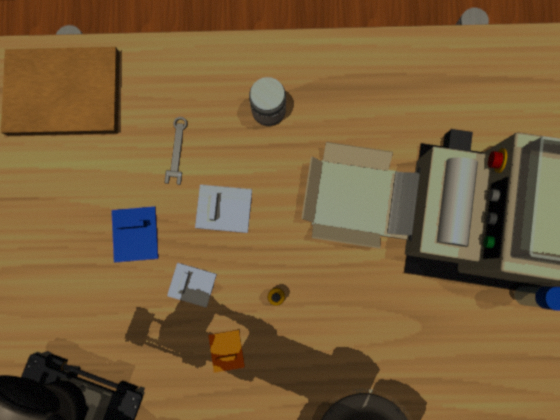

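View pics/scene0.png

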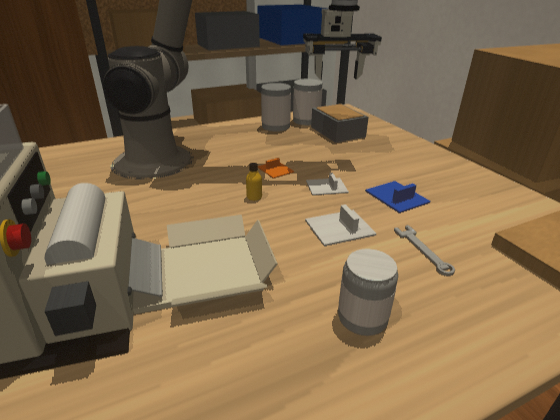

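Top view candidates for the plate: large bare plate (223,208), small bare plate (192,284), blue (135,234) and orange (226,349). By the description I choose the large one at (223,208). The tray is at about (350,200), with its -y end to the right. The tin is at (268,100), the oiler at (277,296) and the wrench at (177,150).

```bash
cat > h.py <<'E'
import cv2,numpy as np
from cell import robot
from scipy.spatial.transform import Rotation as R
def cam(n,s=None):
    m=robot.camera_model(n)
    if n=="wrist":
        T=np.eye(4);T[:3,:3]=R.from_euler('xyz',s['tool_rot']).as_matrix();T[:3,3]=s['tool_pos'];T=T@np.array(m['mount'])
        return m['camera_matrix'],T[:3,:3],T[:3,3]
    return m['camera_matrix'],R.from_euler('xyz',m['attitude']).as_matrix(),np.array(m['position'])
def ray(c,uv,z):
    K,A,p=c; d=(A@np.linalg.inv(K)@np.c_[np.atleast_2d(uv),np.ones(len(np.atleast_2d(uv)))].T).T
    return p+d*((z-p[2])/d[:,2])[:,None]
def proj(c,X):
    K,A,p=c; q=(K@A.T@(np.atleast_2d(X)-p).T).T; return q[:,:2]/q[:,2:]
E
python3 - <<'E'
from h import *
im=cv2.imread('pics/top0.png')
cv2.imwrite('pics/c.png',cv2.resize(im[135:255,185:435],None,fx=3.2,fy=3.2,interpolation=cv2.INTER_CUBIC))
c=cam('top')
hsv=cv2.cvtColor(im,cv2.COLOR_BGR2HSV)
# plate mask low saturation bright
m=((hsv[...,1]<45)&(hsv[...,2]>130)).astype(np.uint8)
m2=m.copy();m2[:, :185]=0;m2[:,265:]=0;m2[:180]=0;m2[240:]=0
cn=max(cv2.findContours(cv2.morphologyEx(m2,cv2.MORPH_CLOSE,np.ones((9,9))),0,2)[0],key=cv2.contourArea)
r=cv2.minAreaRect(cn);b=cv2.boxPoints(r);print('plate px',b);P=ray(c,b,.005);print(P,np.linalg.norm(P-np.roll(P,1,0),axis=1))
print(hsv[200,350],hsv[170,410-10],hsv[150,360])
f=((abs(hsv[...,0].astype(int)-hsv[200,350,0])<6)&(hsv[...,2]>hsv[200,350,2]-22)&(hsv[...,1]<hsv[200,350,1]+30)).astype(np.uint8)
f[:,:300]=0;f[:,420:]=0;f[:140]=0;f[250:]=0
cn=max(cv2.findContours(f,0,2)[0],key=cv2.contourArea)
b=cv2.approxPolyDP(cn,4,True)[:,0].astype(float);print('floor',b);P=ray(c,b,.012);print(P)
for n,uv,z in(('tin',(267,88),.11),('oil',(277,296),.09)):print(n,ray(c,uv,z))
E
```

```text
plate px [[194.68588 227.03645]
 [199.1647  183.74117]
 [251.19412 189.12352]
 [246.7153  232.41881]]
[[0.47741819 0.36801098 0.005     ]
 [0.57710812 0.35778747 0.005     ]
 [0.56208886 0.23833811 0.005     ]
 [0.4628575  0.24972876 0.005     ]] [0.11917507 0.10021278 0.12038991 0.09988298]
[ 37  43 148] [ 17 147 134] [ 20  83 144]
floor [[324. 162.]
 [314. 221.]
 [383. 234.]
 [394. 172.]]
[[ 0.62018148  0.07068555  0.012     ]
 [ 0.48513925  0.09716766  0.012     ]
 [ 0.45280697 -0.05645675  0.012     ]
 [ 0.59354214 -0.08746931  0.012     ]]
tin [[0.76076575 0.19551522 0.11      ]]
oil [[0.32299989 0.18258306 0.09      ]]
```

View pics/c.png

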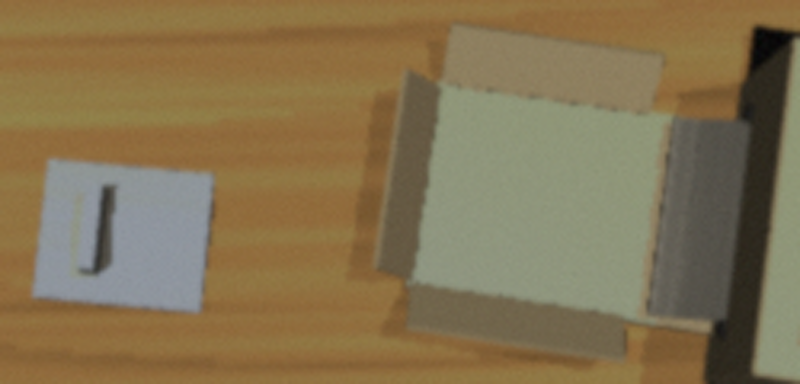

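The crop confirms that the large bare plate is 100 x 120 mm. Its rib is at crop (95,228), towards +y world, so its front already faces the machine. All three tray walls lean out. I move to the near side and turn to the tray.

```bash
python3 -m jog '[[[-1,-0.03,-0.03,0,-0.1],[-1,-0.05,-0.05,0,-0.168],[-1,-0.08,-0.08,0,-0.168],[-1,-0.11,-0.11,0,-0.168],[-1,-0.14,-0.135,0,-0.168]]]' 30
python3 - <<'E'
from h import *
s=robot.observe();print(s['tool_pos'],s['tool_rot'],s['contact_force'])
A=R.from_euler('xyz',s['tool_rot']).as_matrix();print(A.T@(np.array([.401,.038,.234])-s['tool_pos']))
E
```

```text
time: 0.57
tool_pos: [0.2676, 0.3141, 0.2345]
tool_rot: [-3.141, -0.0, 2.952]
contact_force: [1.6, -0.2, 0.1]
opening: 0.0635
grip_force: 0.0
[0.26764717 0.31411633 0.23447979] [-3.14099833e+00 -4.51007640e-04  2.95214167e+00] [ 1.58042094 -0.23117254  0.06018865]
[-0.1829652  -0.24606275  0.00054351]
```

```bash
python3 -m jog '[[[-1,-0.02,-0.035,0,0],[-1,-0.04,-0.07,0,0],[-1,-0.065,-0.1,0,0],[-1,-0.085,-0.13,0,0],[-1,-0.1,-0.15,0,0]]]'; python3 -m jog '[[[-1,-0.02,-0.03,0,0],[-1,-0.04,-0.06,0,0],[-1,-0.06,-0.08,0,0],[-1,-0.083,-0.096,0,0],[-1,-0.083,-0.096,0,0]]]';  python3 - <<'E'
from h import *
s=robot.observe();print(s['tool_pos'],s['tool_rot'],s['contact_force'])
im=robot.read_camera('wrist');cv2.imwrite('pics/w1.png',im[:,:,::-1])
c=cam('wrist',s)
ex=np.array([.982,-.189,0]);ey=np.array([.189,.982,0]);o=np.array([.533,-.018,0])
b=cv2.cvtColor(im,cv2.COLOR_RGB2BGR)
for x,y in((75,107.5),(-75,107.5),(-75,-107.5),(75,-107.5),(0,-59.5)):
    u=proj(c,o+ex*x/1e3+ey*y/1e3+[0,0,.012])[0];print(x,y,u);cv2.circle(b,tuple(int(v) for v in u),3,(0,0,255),1)
cv2.imwrite('pics/w1m.png',b)
E
```

```text
time: 0.98
tool_pos: [0.3382, 0.1473, 0.2348]
tool_rot: [-3.141, 0.0, 2.95]
contact_force: [0.7, 0.5, -0.3]
opening: 0.0297
grip_force: 0.0
time: 1.4
tool_pos: [0.4038, 0.0366, 0.2347]
tool_rot: [-3.141, 0.002, 2.947]
contact_force: [0.6, 0.0, 0.0]
opening: 0.0008
grip_force: 0.0
[0.40382564 0.03655651 0.23471382] [-3.14077968e+00  2.20874898e-03  2.94704078e+00] [0.6282351  0.01498141 0.00378076]
75 107.5 [337.12562697 331.02856711]
-75 107.5 [342.76962985 230.47120171]
-75 -107.5 [172.22295011 231.32461599]
75 -107.5 [183.56213455 331.6625658 ]
0 -59.5 [214.23043639 283.95744076]
```

View pics/w1m.png

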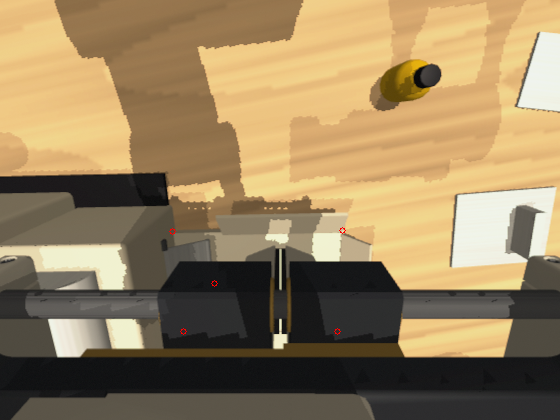

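The wrist view shows the projected near edge of the tray, (172,231) to (342,230), agreeing with the machine corner and the near hinge line. The tray pose is good. I now descend outside the near wall.

```bash
python3 -m jog '[[[-1,0,0,0.04,0],[-1,0,0,0.08,0],[-1,0,0,0.12,0],[-1,0,0,0.16,0],[-1,0,0,0.2,0]]]' |head -4; python3 -m jog '[[[-1,-0.01,0,0.004,0],[-1,-0.02,0,0.004,0],[-1,-0.03,0,0.004,0],[-1,-0.036,0,0.004,0],[-1,-0.04,0,0.004,0]]]'
```

```text
time: 1.87
tool_pos: [0.4003, 0.0407, 0.0335]
tool_rot: [3.141, 0.001, 2.952]
contact_force: [0.5, 0.4, -1.3]
time: 2.28
tool_pos: [0.4413, 0.0326, 0.0321]
tool_rot: [3.141, 0.001, 2.951]
contact_force: [-1.6, 1.2, 1.9]
opening: 0.0007
grip_force: 1.3
```

```bash
python3 -m jog '[[[-1,-0.005,0,0.0,0],[-1,-0.009,0,0,0],[-1,-0.012,0,0,0],[-1,-0.013,0,0,0],[-1,-0.013,0,0,0]]]';python3 -m jog '[[[-1,-0.002,0,0.0,0],[-1,-0.004,0,0,0],[-1,-0.004,0,0,0]]]'
```

```text
time: 2.7
tool_pos: [0.4534, 0.0297, 0.0309]
tool_rot: [3.141, 0.001, 2.951]
contact_force: [-0.0, 0.9, 0.3]
opening: 0.0006
grip_force: 0.4
time: 2.95
tool_pos: [0.4535, 0.0296, 0.0303]
tool_rot: [-3.141, -0.008, 2.951]
contact_force: [-11.6, 2.7, 9.1]
opening: 0.0006
grip_force: 5.8
```

```bash
python3 -m jog '[[[-1,0.03,0,0,0],[-1,0.03,0,-0.04,0],[-1,0.03,0,-0.08,0],[-1,0.0,0,-0.1,0],[-1,-0.04,0,-0.1,0]]]'|head -4;python3 -m jog '[[[-1,-0.04,0,0.0,0],[-1,-0.08,0,0,0],[-1,-0.12,0,0,0],[-1,-0.16,0,0,0],[-1,-0.19,0,0,0]]]'
python3 - <<'E'
from h import *
s=robot.observe();d=np.array(s['tool_pos'])-[.533,-.018,0];print(d@[.982,-.189,0],d@[.189,.982,0])
for n in('top','scene'):cv2.imwrite(f'pics/{n}2.png',robot.read_camera(n)[:,:,::-1])
cv2.imwrite('pics/s2c.png',cv2.resize(cv2.imread('pics/scene2.png')[160:330,60:340],None,fx=2.8,fy=2.8))
E
```

```text
time: 3.37
tool_pos: [0.498, 0.0216, 0.1361]
tool_rot: [3.141, 0.008, 2.952]
contact_force: [2.1, 0.0, 0.0]
time: 3.78
tool_pos: [0.6857, -0.0156, 0.1304]
tool_rot: [-3.142, 0.002, 2.95]
contact_force: [-0.1, -0.0, 0.8]
opening: 0.0004
grip_force: 0.0
0.14946922072330848 0.031187875180445378
```

View pics/s2c.png

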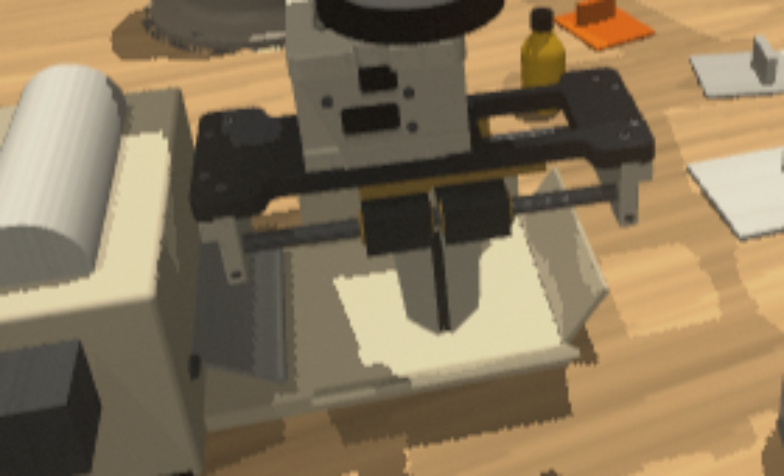

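The scene crop shows the gripper clear on the far side, with the far wall in front of it at crop (500,360) and the end wall at (560,260). I descend and pull the far wall in.

```bash
python3 -m jog '[[[-1,0,0,0.04,0],[-1,0,0,0.08,0],[-1,0,0,0.1,0],[-1,0.01,0,0.1,0],[-1,0.02,0,0.1,0]]]'|head -4;python3 -m jog '[[[-1,0.01,0,0.0,0],[-1,0.02,0,0,0],[-1,0.03,0,0,0],[-1,0.036,0,0,0],[-1,0.04,0,0,0]]]'|head -4;python3 -m jog '[[[-1,0.003,0,0.0,0],[-1,0.004,0,0,0],[-1,0.004,0,0,0]]]'
python3 - <<'E'
from h import *
s=robot.observe();d=np.array(s['tool_pos'])-[.533,-.018,0];print(d@[.982,-.189,0],d@[.189,.982,0])
E
```

```text
time: 4.3
tool_pos: [0.661, -0.0106, 0.0281]
tool_rot: [-3.141, -0.004, 2.951]
contact_force: [-0.6, -0.5, 0.1]
time: 4.72
tool_pos: [0.6233, -0.0031, 0.0313]
tool_rot: [3.142, 0.001, 2.951]
contact_force: [2.6, -1.2, 1.0]
time: 4.97
tool_pos: [0.6227, -0.003, 0.0314]
tool_rot: [3.141, 0.007, 2.951]
contact_force: [9.8, -1.8, -1.4]
opening: 0.0006
grip_force: 4.9
0.08520367823818935 0.031690395095640575
```

```bash
python3 -m jog '[[[-1,-0.03,0,0,0],[-1,-0.03,0,-0.04,0],[-1,-0.03,0,-0.08,0],[-1,0.0,0,-0.1,0],[-1,0.03,0.02,-0.1,0]]]'|head -4;python3 -m jog '[[[-1,0.03,0.025,0.0,0],[-1,0.058,0.05,0,0],[-1,0.058,0.09,0,0],[-1,0.058,0.13,0,0],[-1,0.058,0.13,0,0]]]'
python3 - <<'E'
from h import *
s=robot.observe();d=np.array(s['tool_pos'])-[.533,-.018,0];print(d@[.982,-.189,0],d@[.189,.982,0])
cv2.imwrite('pics/top3.png',robot.read_camera('top')[:,:,::-1])
cv2.imwrite('pics/scene3.png',robot.read_camera('scene')[:,:,::-1])
E
```

```text
time: 5.38
tool_pos: [0.5963, 0.0202, 0.1344]
tool_rot: [-3.141, 0.007, 2.948]
contact_force: [1.3, 1.7, -0.5]
time: 5.8
tool_pos: [0.5612, 0.1676, 0.1304]
tool_rot: [3.139, -0.001, 2.955]
contact_force: [-0.1, -1.0, 0.0]
opening: 0.0003
grip_force: 0.0
-0.007424808420219049 0.18759816598192422
```

```bash
python3 -m jog '[[[-1,0.0,0,0.04,0],[-1,0,0,0.08,0],[-1,0,0,0.1,0],[-1,0,-0.01,0.1,0],[-1,0,-0.02,0.1,0]]]'|head -4;python3 -m jog '[[[-1,0,-0.01,0,0],[-1,0,-0.02,0,0],[-1,0,-0.028,0,0],[-1,0,-0.034,0,0],[-1,0,-0.036,0,0]]]'|head -4;python3 -m jog '[[[-1,0,-0.003,0,0],[-1,0,-0.004,0,0],[-1,0,-0.004,0,0]]]'
python3 - <<'E'
from h import *
s=robot.observe();d=np.array(s['tool_pos'])-[.533,-.018,0];print(d@[.982,-.189,0],d@[.189,.982,0])
E
```

```text
time: 6.32
tool_pos: [0.5571, 0.1402, 0.0298]
tool_rot: [-3.14, -0.003, 2.951]
contact_force: [-0.2, -0.5, -0.2]
time: 6.73
tool_pos: [0.5532, 0.1079, 0.0326]
tool_rot: [3.136, 0.005, 2.948]
contact_force: [3.1, 22.3, 3.4]
time: 6.98
tool_pos: [0.5531, 0.1078, 0.0327]
tool_rot: [3.132, 0.006, 2.95]
contact_force: [5.6, 30.6, 2.9]
opening: 0.0002
grip_force: 15.4
-0.003992952125655781 0.12734435929550533
```

```bash
python3 -m jog '[[[-1,0.0,0.03,0,0],[-1,0,0.035,-0.04,0],[-1,0,0.04,-0.08,0],[-1,0.03,0.07,-0.12,0],[0,0.05,0.1,-0.12,0]]]'|head -4;python3 -m jog '[[[0,0.02,0.03,0,-0.075],[0,0.021,0.07,0,-0.075],[0,0.021,0.10,0,-0.075],[0,0.021,0.1,0,-0.075],[0,0.021,0.1,0,-0.075]]]'|head -4
python3 - <<'E'
from h import *
s=robot.observe();print(s['tool_pos'],s['tool_rot'])
w=robot.read_camera('wrist')[:,:,::-1].copy();t=robot.read_camera('top')[:,:,::-1].copy();sc=robot.read_camera('scene')[:,:,::-1].copy()
cw=cam('wrist',s);ct=cam('top');cs=cam('scene')
yaw=-.116;ex=np.array([np.cos(yaw),np.sin(yaw),0]);ey=np.array([-np.sin(yaw),np.cos(yaw),0]);o=np.array([.5199,.3035,0])
for c,i in((cw,w),(cs,sc)):
  for x,y,z in((50,60,5),(-50,60,5),(-50,-60,5),(50,-60,5),(30,26,37),(-30,26,37),(30,14,37),(-30,14,37)):
    u=proj(c,o+ex*x/1e3+ey*y/1e3+[0,0,z/1e3])[0];cv2.circle(i,tuple(int(v) for v in u),2,(0,0,255),1)
cv2.imwrite('pics/w4.png',w);cv2.imwrite('pics/s4.png',sc);cv2.imwrite('pics/t4.png',t)
cv2.imwrite('pics/m4.png',np.hstack([cv2.resize(w,(400,300)),cv2.resize(sc[150:360,80:360],(400,300))]))
E
```

```text
time: 7.4
tool_pos: [0.5264, 0.202, 0.1541]
tool_rot: [3.139, 0.008, 2.947]
contact_force: [2.0, 0.6, -0.7]
time: 7.82
tool_pos: [0.5218, 0.3063, 0.1491]
tool_rot: [-3.141, 0.0, 3.028]
contact_force: [0.5, 0.3, -0.0]
[0.52183731 0.30630188 0.14905013] [-3.14114993e+00  3.46058208e-04  3.02819048e+00]
```

View pics/m4.png

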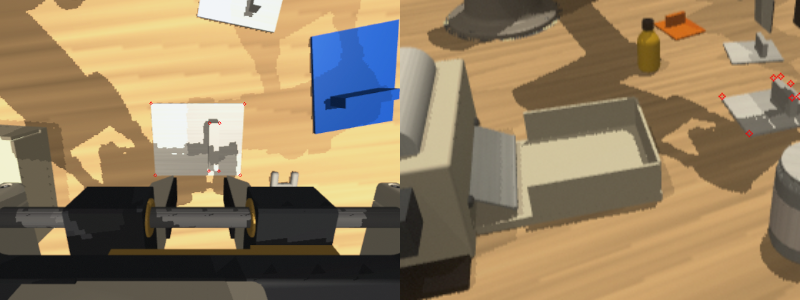

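The left wrist view shows the projected corners and rib marks sitting on the plate. The right scene view shows all three walls upright. I now grasp the rib.

```bash
python3 -m jog '[[[0.2,0.0015,0.017,0.02,0],[0.2,0.0015,0.017,0.06,0],[0.2,0.0015,0.017,0.1,0],[0.2,0.0015,0.017,0.12,0],[0.2,0.0015,0.017,0.13,0]]]'|head -4;python3 -m jog '[[[0.2,0,0,0.002,0],[-0.6,0,0,0.002,0],[-1,0,0,0.002,0],[-1,0,0,0.002,0],[-1,0,0,0.002,0]]]' 45;python3 -m jog '[[[-1,0,0,0,0],[-1,0,0,0,0],[-1,0,0,0,0]]]' 45
```

```text
time: 8.38
tool_pos: [0.5208, 0.3203, 0.0155]
tool_rot: [-3.138, -0.005, 3.024]
contact_force: [-0.5, 0.9, -0.5]
time: 8.8
tool_pos: [0.5235, 0.3231, 0.0187]
tool_rot: [3.14, 0.003, 3.026]
contact_force: [0.2, 0.3, -0.0]
opening: 0.0331
grip_force: 0.0
time: 9.05
tool_pos: [0.5227, 0.3229, 0.0174]
tool_rot: [3.141, 0.001, 3.026]
contact_force: [0.2, -0.2, 0.1]
opening: 0.0128
grip_force: 0.0
```

```bash
python3 -m jog '[[[-1,0,0,0,0],[-1,0,0,0,0],[-1,0,0,0,0]]]' 45; python3 -m jog '[[[-1,0,0,-0.01,0],[-1,0,0,-0.04,0],[-1,0,0,-0.07,0],[-1,0,0,-0.1,0],[-1,0,0,-0.1,0.075]]]'
python3 - <<'E'
from h import *
s=robot.observe();print(s['tool_pos'],s['tool_rot'])
w=robot.read_camera('wrist')[:,:,::-1].copy();sc=robot.read_camera('scene')[:,:,::-1].copy()
cv2.imwrite('pics/m5.png',np.hstack([cv2.resize(w,(400,300)),cv2.resize(sc[130:270,230:430],(400,300))]))
E
```

```text
time: 9.3
tool_pos: [0.5227, 0.3229, 0.0173]
tool_rot: [3.141, 0.0, 3.026]
contact_force: [-1.1, 0.6, 4.1]
opening: 0.0118
grip_force: 45.0
time: 9.72
tool_pos: [0.5254, 0.3241, 0.1238]
tool_rot: [3.135, 0.009, 2.951]
contact_force: [1.1, 0.2, -1.7]
opening: 0.0121
grip_force: 45.0
[0.5254295  0.32412886 0.12378259] [3.13540595 0.00853175 2.95112164]
```

View pics/m5.png

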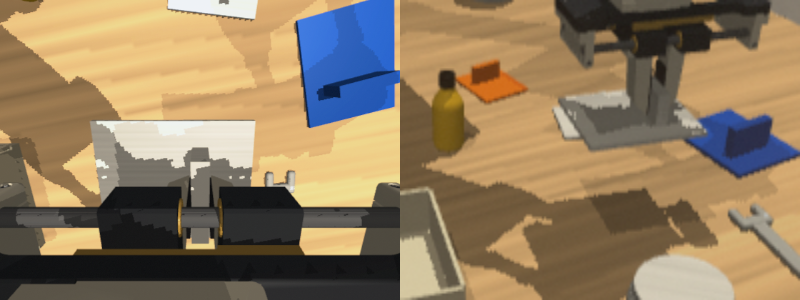

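The plate is held level in the right view, with the rib centred between the fingers in the left view. I carry it over the tray.

```bash
python3 -m jog '[[[-1,-0.01,-0.03,0,0],[-1,-0.02,-0.065,0,0],[-1,-0.03,-0.1,0,0],[-1,-0.04,-0.135,0,0],[-1,-0.05,-0.17,0,0]]]'|head -4;python3 -m jog '[[[-1,-0.01,-0.035,0,0],[-1,-0.018,-0.07,0,0],[-1,-0.023,-0.1,0,0],[-1,-0.023,-0.125,0,0],[-1,-0.023,-0.13,0,0]]]'|head -4;python3 -m jog '[[[-1,0,0,0,0],[-1,0,0,0.0,0]]]'
python3 - <<'E'
from h import *
s=robot.observe();d=np.array(s['tool_pos'])-[.533,-.018,0];print(d@[.982,-.189,0],d@[.189,.982,0])
sc=robot.read_camera('scene')[:,:,::-1].copy();t=robot.read_camera('top')[:,:,::-1]
cv2.imwrite('pics/m6.png',np.hstack([cv2.resize(sc[140:320,60:300],(400,300)),cv2.resize(t[130:265,280:460],(400,300))]))
E
```

```text
time: 10.23
tool_pos: [0.5382, 0.1447, 0.1156]
tool_rot: [-3.141, -0.003, 2.954]
contact_force: [0.9, 0.6, -2.9]
time: 10.65
tool_pos: [0.5358, 0.0108, 0.1156]
tool_rot: [-3.14, -0.003, 2.949]
contact_force: [0.3, 0.5, -1.2]
time: 10.82
tool_pos: [0.5369, 0.0148, 0.1163]
tool_rot: [3.141, -0.002, 2.951]
contact_force: [-0.2, 0.8, -1.3]
opening: 0.0119
grip_force: 45.0
-0.00240953903339622 0.03291643585850788
```

View pics/m6.png

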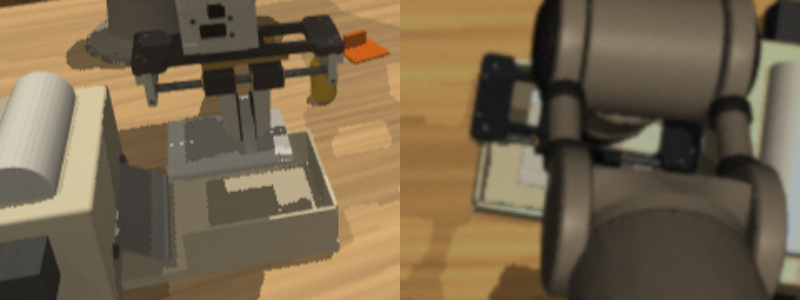

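```bash
python3 -m jog '[[[-1,0,0,0.02,0],[-1,0,0,0.05,0],[-1,0,0,0.07,0],[-1,0,0,0.08,0],[-1,0,0,0.082,0]]]'|head -4;python3 -m jog '[[[-1,0,0,0.002,0],[-1,0,0,0.004,0],[-1,0,0,0.005,0],[-1,0,0,0.005,0]]]'
```

```text
time: 11.33
tool_pos: [0.5361, 0.0156, 0.033]
tool_rot: [-3.142, -0.004, 2.953]
contact_force: [-0.1, 0.8, -1.7]
time: 11.67
tool_pos: [0.5379, 0.0144, 0.0307]
tool_rot: [3.141, 0.002, 2.951]
contact_force: [-0.2, 0.4, -2.0]
opening: 0.0117
grip_force: 45.0
```

```bash
for i in 1 2; do python3 -m jog '[[[-1,0,0,0.001,0],[-1,0,0,0.001,0],[-1,0,0,0.001,0]]]'|sed -n 1,4p; done
```

```text
time: 11.92
tool_pos: [0.5376, 0.0143, 0.0293]
tool_rot: [3.141, 0.001, 2.951]
contact_force: [0.3, 0.4, 0.1]
time: 12.17
tool_pos: [0.5376, 0.0143, 0.0293]
tool_rot: [3.142, 0.001, 2.951]
contact_force: [-2.9, -0.4, 9.5]
```

```bash
python3 -m jog '[[[-1,0,-0.001,-0.0006,0],[-1,0,-0.003,-0.0006,0],[-1,0,-0.006,-0.0006,0],[-1,0,-0.009,-0.0006,0],[-1,0,-0.01,-0.0006,0]]]'|sed -n 1,4p;  python3 - <<'E'
from h import *
s=robot.observe();d=np.array(s['tool_pos'])-[.533,-.018,0];print(d@[.982,-.189,0],d@[.189,.982,0],s['contact_force'])
sc=robot.read_camera('scene')[:,:,::-1].copy()
cv2.imwrite('pics/m7.png',cv2.resize(sc[180:320,100:290],(800,590),interpolation=cv2.INTER_CUBIC))
E
```

```text
time: 12.58
tool_pos: [0.5363, 0.0046, 0.0293]
tool_rot: [3.141, 0.002, 2.95]
contact_force: [1.1, 5.4, 5.5]
-0.0010008891076362131 0.022868500220958397 [1.10936923 5.43122537 5.45422164]
```

View pics/m7.png

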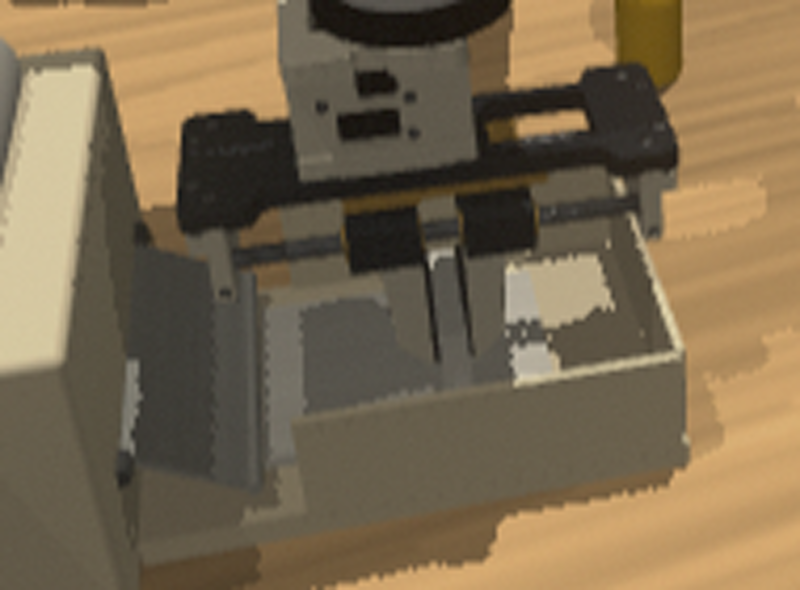

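The view shows the plate flat on the floor with its front at the apron edge (crop 265,400). The apron is down and the walls are upright. I continue the slide.

```bash
python3 -m jog '[[[-1,0,-0.002,0,0],[-1,0,-0.005,0,0],[-1,0,-0.008,0,0],[-1,0,-0.01,0,0],[-1,0,-0.011,0,0]]]'|sed -n 1,4p; python3 -m jog '[[[-1,0,-0.002,0,0],[-1,0,-0.005,0,0],[-1,0,-0.008,0,0],[-1,0,-0.01,0,0],[-1,0,-0.011,0,0]]]'|sed -n 1,4p;python3 -m jog '[[[-1,0,0,0.0004,0],[-1,0,0,0.0008,0],[-1,0,0,0.0008,0]]]'
python3 - <<'E'
from h import *
s=robot.observe();d=np.array(s['tool_pos'])-[.533,-.018,0];print(d@[.982,-.189,0],d@[.189,.982,0],s['contact_force'])
sc=robot.read_camera('scene')[:,:,::-1].copy();cs=cam('scene')
o=np.array([.533,-.018,0])
for k,y in enumerate((-59.5,-48)):
  for x in (-50,50):
    pass
cv2.imwrite('pics/m8.png',cv2.resize(sc[180:320,100:290],(800,590),interpolation=cv2.INTER_CUBIC))
E
```

```text
time: 13.05
tool_pos: [0.5343, -0.0061, 0.0293]
tool_rot: [3.141, 0.002, 2.95]
contact_force: [1.6, 4.1, 5.8]
time: 13.47
tool_pos: [0.5322, -0.0169, 0.0293]
tool_rot: [3.141, 0.002, 2.95]
contact_force: [1.3, 4.5, 6.7]
time: 13.72
tool_pos: [0.5322, -0.017, 0.0293]
tool_rot: [3.141, 0.002, 2.951]
contact_force: [-1.4, 3.1, 13.9]
opening: 0.0113
grip_force: 45.0
-0.0009608502577132127 0.0007997924977451951 [-1.43829584  3.12442964 13.92190057]
```

View pics/m8.png

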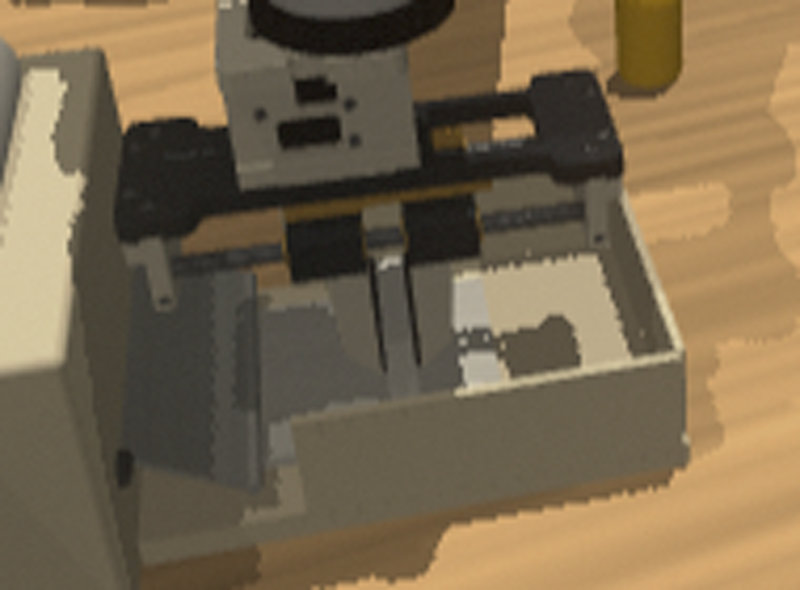

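```bash
python3 -m jog '[[[-1,0,0,0,0],[-1,0,0,0,0],[-1,0,0,0,0]]]'
python3 - <<'E'
from h import *
for u in((488,275),(498,382)):
    p=ray(cam('scene'),(100+u[0]/4.21,180+u[1]/4.21),.017)[0]-[.533,-.018,0];print(p@[.982,-.189,0],p@[.189,.982,0])
E
```

```text
time: 14.02
tool_pos: [0.5322, -0.017, 0.0293]
tool_rot: [3.141, 0.003, 2.951]
contact_force: [-1.7, 3.6, 13.1]
opening: 0.0117
grip_force: 45.0
-0.04922000556493224 0.04453710361250008
0.02632582886517895 0.03983738015160929
```

```bash
python3 -c "
from cell import robot
print(robot.hand_in())"
```

```text
the job is handed in; nothing more can be done
None
```

Job handed in: all three walls are upright, and the plate's front edge is about 19 mm under the lowered apron (measured from the camera), square and centred. The gripper still holds it by the rib and presses it down with about 13 N; `hand_in()` returned no verdict.

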